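# Find the stamped herb crate and push it onto the dispatch line

## Task

Tip both wooden herb crates over, one after the other, so that each lies on its side and shows its underside, and see which one has the round ink stamp there. Then push the stamped crate, still lying on its side, along the counter until its middle is over the brass dispatch line; leave the other crate lying off the line. Only push and tip with the fingers: never pick a crate up, and leave the jar, mortar, hand stamp and scoop where they are.

Things in the scene. Friction and masses are not known exactly. Their poses are not given: they have to be found in the camera images.
- crate_1: open-topped wooden crate, 75 (its x) x 140 (y) x 125 high (z), walls and floor 7 mm, 0.3-0.56 kg, on 4 mm rubber runners that grip; starts upright, a long side towards the robot. Origin: centre of its underside, z to its open top. Pushed near the top of a long wall (best from inside) it tips over that wall's foot; past about 35 degrees it falls onto it. Lying, it slides. Two alike; one is stamped
- crate_2: open-topped wooden crate, 75 (its x) x 140 (y) x 125 high (z), walls and floor 7 mm, 0.3-0.56 kg, on 4 mm rubber runners that grip; starts upright, a long side towards the robot. Origin: centre of its underside, z to its open top. Pushed near the top of a long wall (best from inside) it tips over that wall's foot; past about 35 degrees it falls onto it. Lying, it slides. Two alike; one is stamped
- crate_1_mid (a point): middle of crate_1's outer volume, 62.5 mm from its underside along its z: 62 mm above the counter when upright, 37 mm when lying on a long side
- crate_2_mid (a point): the same point of crate_2
- stamp (a point): centre of the round ink stamp (a black ring 64 mm across with a 26 mm black square inside), in the middle of the underside of the stamped crate, so this point lies 4 mm from that crate's origin; out of sight until the crate is tipped
- dispatch_line: the dispatch line: flat brass strip 600 (its x) x 50 mm (its y) flush with the steel counter, running away from the robot between the two crates, turned by up to 7 degrees; no obstacle. Origin: its centre, x along it
- jar: lidded white porcelain jar with blue bands, 82 across, 142 high, to the left of the crates (robot's view); leave alone. Origin: centre of its foot
- mortar: brass mortar, 90 across, 75 high, to the right of the crates (robot's view); leave alone. Origin: centre of its foot
- stamper: wooden-handled hand stamp, 45 x 30, 72 high, beyond the crates, left of the middle; leave alone. Origin: centre of its underside
- scoop: dark steel scoop, 90 x 60 x 33 with an 85 mm round wooden handle, pointing away from the robot, beyond the crates, right of the middle; leave alone. Origin: underside centre of its tray
Mind the look-alikes: they are no part of the job. What is shaped like the crate_2 but green is not meant.

How it is judged:
By the outcome, as a careful person would: the job done as asked, in the order asked, and still so for the second after the job is handed in, with the robot touching nothing.
It also fails if it takes over 67 s, if anything falls off the work surface, if the arm or the gripper's body presses on something with over 40 N, if the wrist force passes 120 N, or if a joint passes its speed limit or range.

## Robot

A 6-joint arm with a two-finger parallel gripper is mounted at the origin on the work surface. World frame = base frame: x ahead of the robot, y to its left, z up, the work surface at z = 0. Lengths are in mm, angles in rad, forces in N, time in s.
With the tool pointing down it reaches from about 275 to 750 mm from the base axis. Payload 10.2 kg.
Tool frame: the origin (TCP) lies midway between the tips of the shut fingers; the grasp point (between the pads) lies 19 mm behind it (ctrl.tcp_to_grasp is the z of the grasp point in the tool frame, in mm); z points along the fingers, y is the direction in which the jaws open and shut (so a half turn about z gives the same grasp; the last joint's range is limited). The gripper opens to 85 mm and grips with 20 to 120 N. Pads are 22 mm wide; open, the fingers measure 114 mm over their backs; the gripper's body (76 mm by 85 mm) begins 54 mm behind the grasp point. The pads swing forward as they close: fully open they stand 13 mm farther back than shut.
Start: joints at [-1.488, 0.313, 1.498, -0, 1.331, -0.223], TCP at [158.042, -500.654, 231.294] pointing down, gripper open.
Joint ranges: [-2.94, 2.94], [-0.97, 2.17], [0.19, 2.56], [-1.23, 4.37], [0.02, 3.11], [-2.88, 2.88]. Speed limits (rad/s): [2.39, 2.39, 3.01, 3.14, 3.14, 3.14].

## Interface

Orientations are given as a unit quaternion [w, x, y, z].
In Python, from rig import sensors, capture, order, ctrl gives the robot as it stands. The module is installed in compiled form; this text tells all that it offers.
- The arm moves only by the tool play_rows, never from a script. Its argument "deltas" is a list of rows, each a list of 7 numbers: the shift along the world's x, y, z in units of 40 mm (1.0 is 40 mm), then the turn, a rotation vector about the world's x, y, z in units of 6 degrees (1.0 is 6 degrees), then the opening, from -1 (shut) to 1 (fully open). A call has 1 to 8 rows; each row shifts and turns the commanded pose from where the row before left it; what a row does not reach is not made up. A row lasts 1/12 s, in which the tool goes at most 41.7 mm and 7.16 degrees, less where a joint would pass 70% of its speed; a pose out of reach is approached as far as the arm can. A call is refused whole if a number of a shift passes 1 or a number of a turn 1, either way. A call with a gripper value outside its range is refused whole. The fingers move at their own pace and stop on an object; "squeeze" is the grip in N (left out, the last holds). Time passes only in rows, so rows that do not move let the fingers close. It gives the time, the measured TCP pose, the force and the opening at its end, in the units of the state.
- sensors.sense(): the state, without advancing time (a new reading comes with each control period).
- capture(name): name is "scene" or "top" or "wrist"; returns a dict with "pixels" (400x640x3 uint8, red, green, blue), "z_map" (400x640 float32, mm along the optical axis (not along the pixel's ray), 0 where there is no reading), "fx", "fy", "cx", "cy" (pixels), "eye" and "rotation" of the camera in the world; the wrist camera has in their place "tool_from_camera" (4x4, takes a point from camera to tool coordinates, whose origin is the TCP and whose axes are the flange's). Camera axes: x right, y down, z forward; pixel columns grow to the right and rows downward; lengths in mm; the calibration is good to about 2 mm. The wrist camera is an equidistant fisheye: a pixel r from the principal point sees the ray r / f radians off the axis. A picture is of the moment at which its call begins: read the wrist's pose just before it.
- order.finish_job(): hands the job in, once; it reports no verdict.
The state is a dict: "time_s": time; "joints": joint angles; "dq": joint speeds; "tau": joint torques, N m; "eef_pos": TCP position; "ee_rot": TCP orientation; "force": force on the tool from outside, world axes, zero at the start; "wrist_torque": the same for the moment, N m; "grip_width": opening from 0.0 (shut) to 1.0 (fully open).
Only numpy, scipy, OpenCV 4.12 (cv2) and the standard library are available. Lean on these libraries where they do the work, as an engineer would, in place of code of your own. Each camera call takes 0.05 s, during which the arm holds its last target. There are 200 camera calls.

## Working session

There is one attempt and no reset: what is moved stays moved. The work goes in short steps, Python scripts to look and compute and a tool call to move; the robot and the scene stay as the last step left them, time stands still between calls to the robot, and variables do not carry over. Pictures are saved under pics/ and viewed, about 8 in all and at most 12, crops included, and the job is handed in when it is done.

Besides the shell and the picture viewer there is one more tool, called after "Call:" by a JSON object that holds its "name" and its "arguments", one argument or row to a line. play_rows: Moves the arm, as the interface text tells. Its arguments: {"type":"object","properties":{"deltas":{"type":"array","items":{"type":"array","items":{"type":"number"}}},"squeeze":{"type":"number"}},"required":["deltas"]}

```bash
mkdir -p pics; cat > h.py <<'E'
import numpy as np, cv2
from rig import sensors, capture, order, ctrl
def shot(n,f):
    c=capture(n); cv2.imwrite('pics/'+f,c['pixels'][:,:,::-1]); return c
def pts(c):
    z=c['z_map'].astype(float); v,u=np.indices(z.shape)
    p=np.stack([(u-c['cx'])/c['fx']*z,(v-c['cy'])/c['fy']*z,z],-1)
    w=p@np.array(c['rotation']).T+np.array(c['eye']); w[z==0]=np.nan; return w
def st():
    s=sensors.sense(); print(round(s['time_s'],2),np.round(s['eef_pos'],1),np.round(s['ee_rot'],3),np.round(s['force'],1),round(s['grip_width'],2))
E
python3 - <<'E'
from h import *
st()
a=shot('scene','s0.png'); b=shot('top','t0.png')
for c in(a,b): print(np.round(c['eye']),np.round(c['rotation'],2).tolist(),c['fx'],c['cx'],c['cy'])
np.savez('t0.npz',px=b['pixels'],w=pts(b)); np.savez('s0.npz',px=a['pixels'],w=pts(a))
E
```

```text
0.0 [ 158.  -500.4  230.7] [-0.001  0.988  0.152  0.   ] [ 1.  -0.7 -0.3] 1.0
[1204.  155. 1089.] [-0.16, 0.59, 0.76, -0.2] 375.4869975494285 323.18121865140563 202.0558399317815
[ 250.  -11. 1912.] [0.07, -0.7, 0.71, -0.06] 460.60633645461684 320.45673601170046 197.46415553858495Traceback (most recent call last):
  File "<stdin>", line 5, in <module>
  File "h.py", line 8, in pts
    w=p@np.array(c['rotation']).T+np.array(c['eye']); w[z==0]=np.nan; return w
      ~^~~~~~~~~~~~~~~~~~~~~~~~~~
ValueError: matmul: Input operand 1 has a mismatch in its core dimension 0, with gufunc signature (n?,k),(k,m?)->(n?,m?) (size 4 is different from 3)
```

View pics/s0.png

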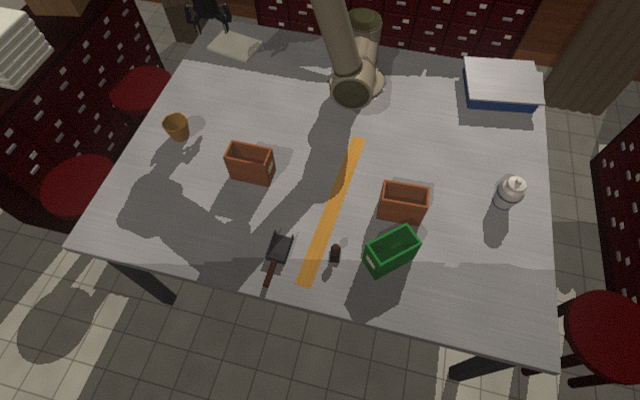

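View pics/t0.png

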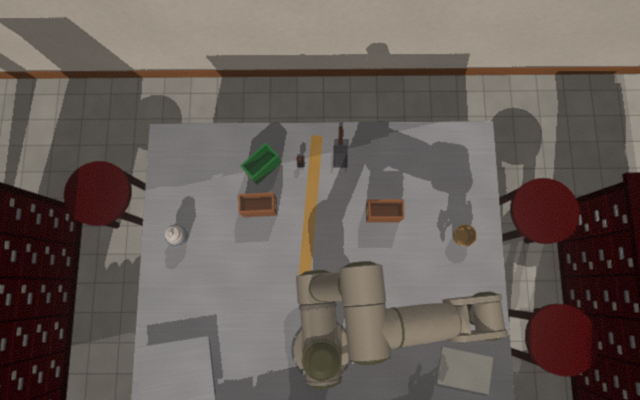

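The two orange-brown crates are at top-view pixels (257,205) and (385,210). The green one at (260,163) is the decoy, so it stays put. The scene camera looks from the far side, so tipping the crates towards the robot will show it their undersides.

```bash
cat > h.py <<'E'
import numpy as np, cv2
from scipy.spatial.transform import Rotation as R
from rig import sensors, capture, order, ctrl
def shot(n,f):
    c=capture(n); cv2.imwrite('pics/'+f,c['pixels'][:,:,::-1]); return c
def pts(c):
    z=c['z_map'].astype(float); v,u=np.indices(z.shape)
    p=np.stack([(u-c['cx'])/c['fx']*z,(v-c['cy'])/c['fy']*z,z],-1)
    q=c['rotation']; w=R.from_quat([q[1],q[2],q[3],q[0]]).apply(p.reshape(-1,3)).reshape(p.shape)+np.array(c['eye']); w[z==0]=np.nan; return w
def st():
    s=sensors.sense(); print(round(s['time_s'],2),np.round(s['eef_pos'],1),np.round(s['ee_rot'],3),np.round(s['force'],1),round(s['grip_width'],2))
def blobs(c,w,lo,hi,amin=60):
    hsv=cv2.cvtColor(c['pixels'],cv2.COLOR_RGB2HSV); m=cv2.inRange(hsv,lo,hi)
    n,l,s,ce=cv2.connectedComponentsWithStats(m)
    return [(np.round(ce[i]),s[i,4],w[l==i]) for i in range(1,n) if s[i,4]>amin]
def rect(P):
    (c,s,a)=cv2.minAreaRect(P[:,:2].astype(np.float32)); return np.round(c,1),np.round(s,1),round(a,1)
E
python3 - <<'E'
from h import *
for n in('top','scene'):
    c=capture(n); w=pts(c)
    print(n)
    for name,lo,hi in(('crate',(4,120,60),(14,255,255)),('brass',(15,120,60),(24,255,255)),('green',(50,120,30),(75,255,255))):
        for ce,a,P in blobs(c,w,lo,hi):
            P=P[~np.isnan(P[:,0])]
            if len(P)<30: continue
            zt=np.percentile(P[:,2],95); T=P[(P[:,2]>zt-12)]
            print(name,ce,a,'ztop',round(zt),'rect',*rect(T), 'mean',np.round(P.mean(0)))
    H=w[(w[...,2]>20)&(w[...,0]>200)&(w[...,0]<900)&(abs(w[...,1])<600)]
    # tall objects clusters
    m=((w[...,2]>20)&(w[...,2]<160)&(w[...,0]>250)&(w[...,0]<950)&(abs(w[...,1])<560)).astype(np.uint8)
    k,l,s,ce=cv2.connectedComponentsWithStats(m)
    for i in range(1,k):
        if s[i,4]>40: P=w[l==i]; print('obj',np.round(ce[i]),s[i,4],np.round(np.percentile(P,1,axis=0)),np.round(np.percentile(P,99,axis=0)))
E
```

```text
top
crate [549.  70.] 990 ztop -653 rect [ 1515.8 -1388.4] [  19.3 1026.8] 0.1 mean [ 1521. -1378.  -692.]
crate [178.  73.] 528 ztop -656 rect [1517.1  886. ] [ 17.2 498.7] 0.7 mean [1522.  869. -696.]
crate [ 6. 75.] 79 ztop -656 rect [1519.6 1888.5] [ 8.3 97. ] 0.3 mean [1522. 1921. -696.]
crate [47. 74.] 225 ztop -656 rect [1518.3 1683. ] [248.2  10.2] 89.6 mean [1521. 1675. -696.]
crate [258. 205.] 427 ztop 132 rect [571.6 254.8] [ 75.4 136.6] 3.1 mean [567. 252.  93.]
crate [384. 211.] 449 ztop 129 rect [ 543.2 -254.1] [137.1  72.9] 89.6 mean [ 540. -252.   85.]
brass [310. 204.] 1458 ztop 10 rect [589.7  43.5] [ 46.  593.8] 84.9 mean [589.  44.   2.]
brass [461. 237.] 123 ztop 77 rect [ 432.6 -561.9] [78.8 52.5] 40.9 mean [ 442. -570.   33.]
green [262. 161.] 427 ztop 131 rect [742.6 246.5] [ 75.5 135.9] 41.8 mean [750. 237.  96.]
obj [342. 141.] 114 [ 747. -112.   22.] [919. -58.  43.]
obj [261. 163.] 679 [672. 174.  22.] [810. 314. 134.]
obj [256. 204.] 576 [532. 185.  21.] [610. 327. 134.]
obj [385. 210.] 586 [ 507. -325.   21.] [ 583. -185.  134.]
obj [456. 236.] 56 [ 406.
[... 903 characters left out ...]
ztop 74 rect [ 445.9 -572.9] [89.  84.8] 25.2 mean [ 442. -577.   49.]
brass [329. 215.] 2289 ztop 4 rect [587.9  44.3] [ 49.7 600.4] 84.9 mean [623.  42.   0.]
green [392. 250.] 1215 ztop 126 rect [744.7 249.5] [ 75.7 141.1] 43.2 mean [742. 252.  78.]
obj [350. 107.] 96 [284. -25. 133.] [299.  77. 160.]
obj [183. 130.] 176 [ 407. -559.   21.] [ 485. -528.   77.]
obj [250. 162.] 1698 [ 508. -322.   23.] [ 585. -182.  127.]
obj [403. 202.] 1812 [536. 189.  22.] [614. 329. 127.]
obj [500. 191.] 171 [428. 545.  26.] [480. 560. 123.]
obj [391. 250.] 1593 [679. 176.  22.] [817. 323. 128.]
obj [274. 262.] 312 [ 748. -110.   21.] [920. -49.  36.]
obj [335. 250.] 81 [760.  80.  22.] [782. 103.  72.]
```

Call:
{"name": "play_rows", "arguments": {
  "deltas": [
    [0.8,0.5,0,0,0,-0.4,0],
    [0.8,0.5,0,0,0,-0.4,0],
    [0.8,0.5,0,0,0,-0.4,0],
    [0.8,0.5,0,0,0,-0.4,0],
    [0.8,0.5,0,0,0,-0.4,0],
    [0.8,0.5,0,0,0,-0.4,0],
    [0.8,0.5,0,0,0,-0.4,0],
    [0.8,0.5,0,0,0,-0.1,0]
  ],
  "squeeze": 20
}}

```text
time_s: 0.87
eef_pos: [415.4, -339.3, 231.3]
ee_rot: [-0.0, 1.0, -0.0, -0.0]
force: [-0.4, -0.2, -0.7]
grip_width: 0.505
```

Call:
{"name": "play_rows", "arguments": {
  "deltas": [
    [0.82,0.54,0,0,0,0,0],
    [0.82,0.54,0,0,0,0,0],
    [0.82,0.54,0,0,0,0,0],
    [0.82,0.54,0,0,0,0,0],
    [0,0,-0.6,0,0,0,0],
    [0,0,-0.9,0,0,0,0],
    [0,0,-0.9,0,0,0,0],
    [0,0,-0.9,0,0,0,0]
  ]
}}

```text
time_s: 1.53
eef_pos: [545.2, -253.8, 97.7]
ee_rot: [0.0, 1.0, 0.001, 0.0]
force: [0.6, -0.6, -0.5]
grip_width: 0.5
```

Call:
{"name": "play_rows", "arguments": {
  "deltas": [
    [-0.4,0,0,0,0,0,0],
    [-0.3,0,0,0,0,0,0],
    [-0.3,0,0,0,0,0,0],
    [-0.3,0,0,0,0,0,0],
    [-0.3,0,0,0,0,0,0],
    [-0.3,0,0,0,0,0,0],
    [-0.3,0,0,0,0,0,0],
    [-0.3,0,0,0,0,0,0]
  ]
}}

```text
time_s: 2.2
eef_pos: [444.6, -254.2, 99.2]
ee_rot: [-0.0, 1.0, 0.001, -0.0]
force: [0.0, 0.1, 0.7]
grip_width: 0.499
```

Call:
{"name": "play_rows", "arguments": {
  "deltas": [
    [-0.4,0,0,0,0,0,0],
    [-0.4,0,0,0,0,0,0],
    [-0.4,0,0,0,0,0,0],
    [-0.4,0,0.2,0,0,0,0],
    [-0.4,0,0.5,0,0,0,0],
    [-0.4,0,0.5,0,0,0,0],
    [-0.4,0,0.5,0,0,0,0],
    [-0.4,0,0.5,0,0,0,0]
  ]
}}

```text
time_s: 2.87
eef_pos: [316.4, -254.0, 188.1]
ee_rot: [-0.0, 1.0, 0.001, -0.0]
force: [0.2, -0.6, 0.4]
grip_width: 0.496
```

```bash
python3 - <<'E'
from h import *
st(); a=shot('scene','s1.png'); cv2.imwrite('pics/s1c.png',cv2.resize(a['pixels'][80:300,150:450,::-1],None,fx=2.5,fy=2.5))
E
```

```text
2.87 [ 316.4 -254.   188.1] [-0.     1.     0.001 -0.   ] [ 0.2 -0.6  0.4] 0.5
```

View pics/s1c.png

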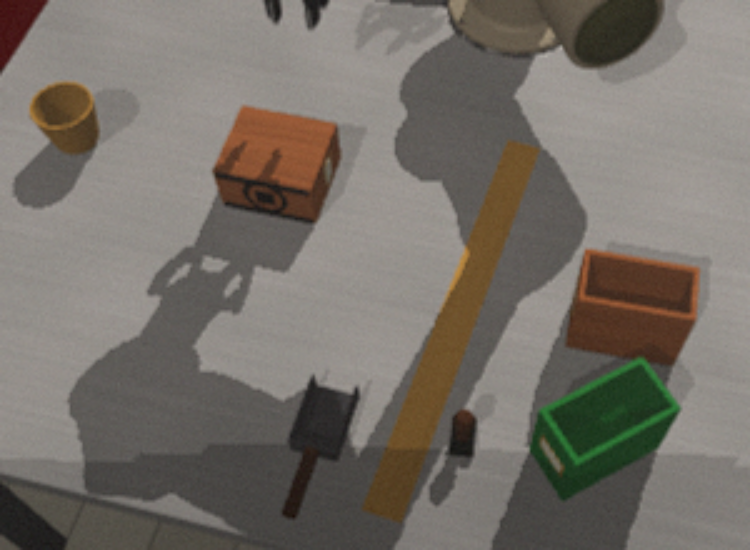

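The right-hand crate, lying at crop (265,165), carries the ring and square on its underside at (265,197). Next I tip the left one.

Call:
{"name": "play_rows", "arguments": {
  "deltas": [
    [0.4,0.8,0.1,0,0,0,0],
    [0.4,0.8,0.1,0,0,0,0],
    [0.4,0.8,0.1,0,0,0,0],
    [0.4,0.8,0.1,0,0,0,0],
    [0.4,0.8,0.1,0,0,0,0],
    [0.4,0.8,0.1,0,0,0,0],
    [0.4,0.8,0.1,0,0,0.2,0],
    [0.4,0.8,0.1,0,0,0.3,0]
  ]
}}

```text
time_s: 3.58
eef_pos: [445.7, 3.6, 219.5]
ee_rot: [0.0, 1.0, 0.028, 0.0]
force: [0.2, -1.3, -0.2]
grip_width: 0.5
```

Call:
{"name": "play_rows", "arguments": {
  "deltas": [
    [0.4,0.8,0,0,0,0,0],
    [0.4,0.8,0,0,0,0,0],
    [0.4,0.8,0,0,0,0,0],
    [0.4,0.8,0,0,0,0,0],
    [0.4,0.8,0,0,0,0,0],
    [0.4,0.8,0,0,0,0,0],
    [0.4,0.8,0,0,0,0,0],
    [0.4,0.8,0,0,0,0,0]
  ]
}}

```text
time_s: 4.25
eef_pos: [573.6, 259.6, 218.9]
ee_rot: [0.0, 1.0, 0.027, -0.0]
force: [0.6, -0.7, 1.1]
grip_width: 0.5
```

Call:
{"name": "play_rows", "arguments": {
  "deltas": [
    [0,0,-0.6,0,0,0,0],
    [0,0,-0.8,0,0,0,0],
    [0,0,-0.8,0,0,0,0],
    [0,0,-0.8,0,0,0,0],
    [0,0,0,0,0,0,0]
  ]
}}

```text
time_s: 4.67
eef_pos: [570.0, 257.0, 92.7]
ee_rot: [0.001, 1.0, 0.027, -0.006]
force: [-0.0, -0.5, -0.6]
grip_width: 0.503
```

Call:
{"name": "play_rows", "arguments": {
  "deltas": [
    [-0.4,-0.02,0,0,0,0,0],
    [-0.3,-0.02,0,0,0,0,0],
    [-0.3,-0.02,0,0,0,0,0],
    [-0.3,-0.02,0,0,0,0,0],
    [-0.3,-0.02,0,0,0,0,0],
    [-0.3,-0.02,0,0,0,0,0],
    [-0.3,-0.02,0,0,0,0,0],
    [-0.3,-0.02,0,0,0,0,0]
  ]
}}

```text
time_s: 5.33
eef_pos: [473.4, 251.5, 101.1]
ee_rot: [-0.0, 1.0, 0.027, 0.001]
force: [0.0, 0.2, -0.1]
grip_width: 0.502
```

Call:
{"name": "play_rows", "arguments": {
  "deltas": [
    [-0.4,-0.02,0,0,0,0,0],
    [-0.4,-0.02,0,0,0,0,0],
    [-0.4,-0.02,0,0,0,0,0],
    [-0.4,0,0.2,0,0,0,0],
    [-0.4,0,0.5,0,0,0,0],
    [-0.4,0,0.5,0,0,0,0],
    [-0.4,0,0.5,0,0,0,0],
    [-0.4,0,0.5,0,0,0,0]
  ]
}}

```text
time_s: 6.0
eef_pos: [344.8, 249.0, 189.9]
ee_rot: [-0.0, 1.0, 0.027, 0.001]
force: [0.5, -0.2, 0.2]
grip_width: 0.498
```

```bash
python3 - <<'E'
from h import *
st(); a=shot('scene','s2.png'); cv2.imwrite('pics/s2c.png',cv2.resize(a['pixels'][80:300,150:450,::-1],None,fx=2.5,fy=2.5))
for n in('scene','top'):
  c=capture(n); w=pts(c)
  for ce,ar,P in blobs(c,w,(4,120,40),(14,255,255)):
    P=P[~np.isnan(P[:,0])]; P=P[(P[:,2]>10)&(P[:,0]>250)&(P[:,0]<800)]
    if len(P)>100: print(n,ce,ar,'ztop',np.percentile(P[:,2],90).round(),rect(P[P[:,2]>np.percentile(P[:,2],90)-12]),np.percentile(P,1,axis=0).round(),np.percentile(P,99,axis=0).round())
E
```

```text
6.0 [344.8 249.  189.9] [-0.     1.     0.027  0.001] [ 0.5 -0.2  0.2] 0.5
scene [262. 142.] 1325 ztop 76.0 (array([ 443.2, -253.2]), array([130. , 141.3]), 0.4) [ 383. -322.   15.] [ 505. -183.   79.]
scene [404. 180.] 1725 ztop 76.0 (array([472.2, 253.9]), array([128.8, 138.4]), 2.5) [411. 185.  13.] [535. 322.  78.]
top [260. 228.] 894 ztop 81.0 (array([464.9, 249.2]), array([130.3, 135.8]), 2.3) [413. 182.  64.] [529. 318.  86.]
top [384. 236.] 1067 ztop 81.0 (array([ 441.7, -255. ]), array([136.8, 121.7]), 89.5) [ 382. -321.   62.] [ 502. -186.   87.]
```

View pics/s2c.png

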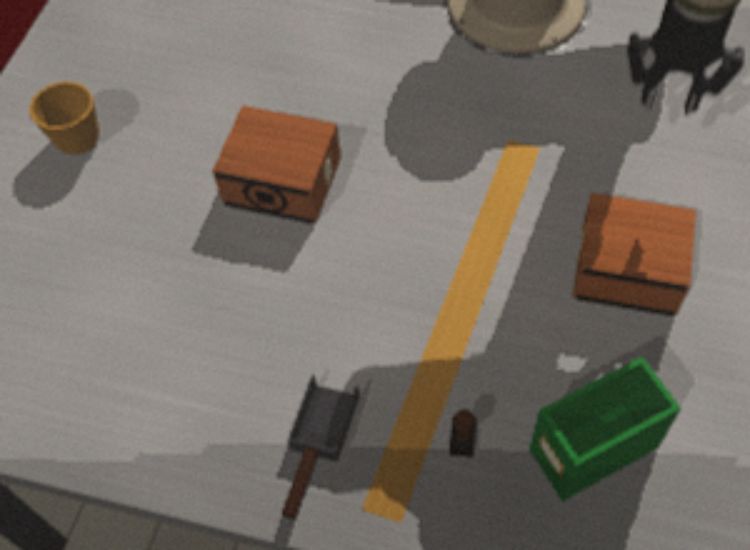

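Both crates lie on a side with their undersides towards the camera. The left one, at crop (635,255), is blank. The stamped crate's middle is about (444,-253), and the line at x=444 is at y≈57. I'll push its outer end with the jaws spread along x.

```bash
python3 -c "
from h import *
print(np.round(sensors.sense()['joints'],2))"
```

```text
[ 0.35  0.13  1.84 -0.    1.16  1.86]
```

Call:
{"name": "play_rows", "arguments": {
  "deltas": [
    [0.1,-0.9,0,0,0,0,0],
    [0.1,-0.9,0,0,0,0,0],
    [0.2,-0.9,0,0,0,0,0],
    [0.2,-0.9,0,0,0,0,0],
    [0.2,-0.9,0,0,0,0,0],
    [0.2,-0.9,0,0,0,0,0],
    [0.2,-0.9,0,0,0,0,0],
    [0.2,-0.9,0,0,0,0,0]
  ]
}}

```text
time_s: 6.82
eef_pos: [401.7, -41.5, 187.1]
ee_rot: [-0.0, 1.0, 0.027, -0.0]
force: [1.1, 0.9, -0.3]
grip_width: 0.499
```

Call:
{"name": "play_rows", "arguments": {
  "deltas": [
    [0.15,-0.9,0,0,0,0.9,0],
    [0.15,-0.9,0,0,0,0.9,0],
    [0.15,-0.9,0,0,0,0.9,0],
    [0.15,-0.9,0,0,0,0.9,0],
    [0.15,-0.9,0,0,0,0.9,0],
    [0.15,-0.9,0,0,0,0.9,0],
    [0.15,-0.9,0,0,0,0.9,0],
    [0.15,-0.9,0,0,0,0.9,0]
  ]
}}

```text
time_s: 7.48
eef_pos: [449.1, -329.6, 186.5]
ee_rot: [-0.0, 0.919, 0.395, -0.0]
force: [-0.1, 0.4, 0.9]
grip_width: 0.503
```

Call:
{"name": "play_rows", "arguments": {
  "deltas": [
    [0,-0.6,0,0,0,0.9,0],
    [0,-0.6,0,0,0,0.9,0],
    [0,0,-0.4,0,0,0.9,0],
    [0,0,-0.5,0,0,0.9,0],
    [0,0,-0.5,0,0,0.9,0],
    [0,0,-0.5,0,0,0.9,0],
    [0,0,-0.5,0,0,0.9,0],
    [0,0,-0.5,0,0,0.9,0]
  ]
}}

```text
time_s: 8.15
eef_pos: [449.0, -375.6, 69.5]
ee_rot: [-0.0, 0.709, 0.706, 0.0]
force: [0.3, -0.5, -1.1]
grip_width: 0.503
```

Call:
{"name": "play_rows", "arguments": {
  "deltas": [
    [0,0,-0.4,0,0,0,0],
    [0,0,-0.4,0,0,0,0],
    [0,0,-0.3,0,0,0,0],
    [0,0.4,0,0,0,0,0],
    [0,0.3,0,0,0,0,0],
    [0,0.2,0,0,0,0,0],
    [0,0.2,0,0,0,0,0],
    [0,0.2,0,0,0,0,0]
  ]
}}

```text
time_s: 8.82
eef_pos: [449.6, -323.0, 27.8]
ee_rot: [0.001, 0.71, 0.704, -0.0]
force: [0.3, -2.2, -1.0]
grip_width: 0.498
```

Call:
{"name": "play_rows", "arguments": {
  "deltas": [
    [0,0.3,0,0,0,0,0],
    [0,0.3,0,0,0,0,0],
    [0,0.3,0,0,0,0,0],
    [0,0.3,0,0,0,0,0],
    [0,0.3,0,0,0,0,0],
    [0,0.3,0,0,0,0,0],
    [0,0.3,0,0,0,0,0],
    [0,0.3,0,0,0,0,0]
  ]
}}

```text
time_s: 9.48
eef_pos: [449.2, -225.8, 27.3]
ee_rot: [0.0, 0.71, 0.704, -0.0]
force: [-0.5, -1.5, -1.2]
grip_width: 0.5
```

```bash
cat > m.py <<'E'
from h import *
st()
for n in('scene','top'):
  c=shot(n,'last_%s.png'%n); w=pts(c)
  for ce,ar,P in blobs(c,w,(4,120,40),(14,255,255)):
    P=P[~np.isnan(P[:,0])]; P=P[(P[:,2]>10)&(P[:,0]>250)&(P[:,0]<800)]
    if len(P)>100: print(n,ce,ar,rect(P[P[:,2]>np.percentile(P[:,2],90)-12]),np.percentile(P,1,axis=0).round(),np.percentile(P,99,axis=0).round())
E
python3 m.py
```

```text
9.48 [ 449.2 -225.8   27.3] [ 0.     0.71   0.704 -0.   ] [-0.5 -1.5 -1.2] 0.5
scene [292. 149.] 1447 (array([ 444.7, -142.2]), array([147.6, 129.4]), 88.6) [ 384. -211.   14.] [505. -70.  79.]
scene [404. 180.] 1729 (array([471.2, 254.1]), array([129.3, 139. ]), 2.5) [411. 185.  13.] [535. 322.  79.]
top [259. 230.] 1046 (array([470.2, 249.8]), array([120.5, 136.9]), 2.6) [410. 182.  63.] [529. 317.  87.]
top [348. 233.] 501 (array([ 442.6, -121.9]), array([100.4, 121.8]), 89.1) [ 386. -165.   65.] [503. -71.  86.]
```

Call:
{"name": "play_rows", "arguments": {
  "deltas": [
    [0,0.3,0,0,0,0,0],
    [0,0.3,0,0,0,0,0],
    [0,0.3,0,0,0,0,0],
    [0,0.3,0,0,0,0,0],
    [0,0.3,0,0,0,0,0],
    [0,0.3,0,0,0,0,0],
    [0,0.3,0,0,0,0,0],
    [0,0.3,0,0,0,0,0]
  ]
}}

```text
time_s: 10.25
eef_pos: [449.2, -129.8, 27.3]
ee_rot: [0.0, 0.71, 0.704, -0.0]
force: [0.2, -4.3, 0.9]
grip_width: 0.502
```

Call:
{"name": "play_rows", "arguments": {
  "deltas": [
    [0,0.3,0,0,0,0,0],
    [0,0.3,0,0,0,0,0],
    [0,0.3,0,0,0,0,0],
    [0,0.3,0,0,0,0,0],
    [0,0.3,0,0,0,0,0],
    [0,0.2,0,0,0,0,0],
    [0,0.2,0,0,0,0,0],
    [0,0,0,0,0,0,0]
  ]
}}

```text
time_s: 10.92
eef_pos: [448.7, -53.3, 27.0]
ee_rot: [-0.001, 0.71, 0.705, -0.0]
force: [-0.2, -1.0, 0.4]
grip_width: 0.504
```

```bash
python3 m.py
```

```text
10.92 [448.7 -53.3  27. ] [-0.001  0.71   0.705 -0.   ] [-0.2 -1.   0.4] 0.5
scene [340. 160.] 1561 (array([444.7,  31.9]), array([142.4, 129.5]), 89.9) [384. -36.  14.] [506. 101.  79.]
scene [404. 180.] 1732 (array([472.5, 253.9]), array([128. , 138.3]), 2.6) [411. 185.  13.] [535. 321.  78.]
top [259. 230.] 1049 (array([469.9, 250.1]), array([121.3, 136.3]), 2.5) [410. 183.  62.] [529. 317.  87.]
top [305. 235.] 497 (array([443.5,  57.4]), array([ 81.4, 121.8]), 88.1) [384.  24.  64.] [504.  96.  86.]
```

Call:
{"name": "play_rows", "arguments": {
  "deltas": [
    [0,0.2,0,0,0,0,0],
    [0,0.2,0,0,0,0,0],
    [0,0.15,0,0,0,0,0],
    [0,0.1,0,0,0,0,0],
    [0,0,0,0,0,0,0]
  ]
}}

```text
time_s: 11.43
eef_pos: [449.1, -28.1, 27.2]
ee_rot: [-0.0, 0.71, 0.704, 0.0]
force: [0.8, -0.3, -0.2]
grip_width: 0.502
```

Call:
{"name": "play_rows", "arguments": {
  "deltas": [
    [0,-0.3,0,0,0,0,0],
    [0,-0.6,0,0,0,0,0],
    [0,-0.6,0.3,0,0,0,0],
    [0,-0.6,0.6,0,0,0,0],
    [0,-0.6,0.9,0,0,0,0],
    [0,-0.9,0.6,0,0,0,0],
    [0,-0.9,0.6,0,0,0,0],
    [0,-0.9,0,0,0,0,0]
  ]
}}

```text
time_s: 12.1
eef_pos: [450.5, -243.9, 148.7]
ee_rot: [0.004, 0.71, 0.704, 0.0]
force: [1.0, 0.6, 0.4]
grip_width: 0.499
```

Call:
{"name": "play_rows", "arguments": {
  "deltas": [
    [-0.3,-0.8,0,0,0,0,0],
    [-0.3,-0.8,0,0,0,0,0],
    [-0.3,-0.6,0,0,0,0,0],
    [0,0,0,0,0,0,0]
  ]
}}

```text
time_s: 12.43
eef_pos: [411.4, -333.1, 144.0]
ee_rot: [0.0, 0.712, 0.703, -0.0]
force: [0.2, -0.2, 0.4]
grip_width: 0.498
```

```bash
python3 m.py; python3 - <<'E'
from h import *
c=capture('scene'); w=pts(c)
for ce,a,P in blobs(c,w,(15,120,60),(24,255,255),200):
    P=P[~np.isnan(P[:,0])]
    if abs(P[:,2].mean())<8: print(ce,a,rect(P),np.polyfit(P[:,0],P[:,1],1))
# ring centre: dark pixels on the underside plane
s=(w[...,0]>495)&(w[...,0]<520)&(w[...,1]>-20)&(w[...,1]<135)&(w[...,2]>12)&(w[...,2]<66)&(c['pixels'].max(-1)<60)
print('ink',s.sum(),w[s].mean(0).round(1))
cv2.imwrite('pics/end.png',cv2.resize(c['pixels'][80:300,150:540,::-1],None,fx=2,fy=2))
E
```

```text
12.43 [ 411.4 -333.1  144. ] [ 0.     0.712  0.703 -0.   ] [ 0.2 -0.2  0.4] 0.5
scene [347. 161.] 1531 (array([443.3,  57.7]), array([128.4, 139.4]), 0.2) [384. -11.  14.] [506. 126.  78.]
scene [404. 180.] 1725 (array([471.5, 253.9]), array([127.6, 138.8]), 2.3) [410. 185.  13.] [535. 322.  78.]
top [259. 230.] 1045 (array([470.1, 249.5]), array([120.9, 136.9]), 2.6) [409. 182.  58.] [529. 317.  87.]
top [306. 234.] 834 (array([432.7,  55. ]), array([134.5, 136.7]), 88.3) [384. -12.  65.] [500. 120.  86.]
[321. 236.] 1631 (array([694.8,  34.7]), array([ 48.6, 384.5]), 84.8) [-8.94665148e-02  9.74702175e+01]
ink 85 [503.9  57.9  37.3]
```

View pics/end.png

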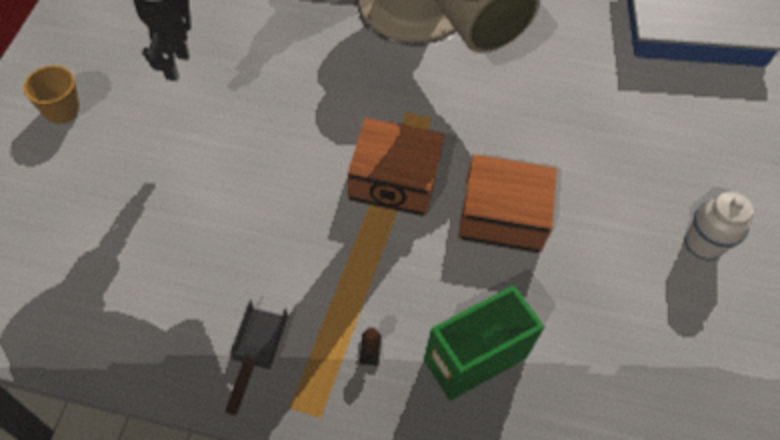

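The stamped crate, at crop (395,165), lies across the line with its middle at y≈57.5. The line there is at y≈57.7. The other crate lies clear of the line, nothing else has moved, and the gripper is away from everything.

```bash
python3 -c "
from h import *
print(order.finish_job())"
```

```text
the job is handed in; nothing more can be done
None
```

I tipped both crates towards the robot, the right one first. The right crate has the ring-and-square stamp on its underside, and the left one is blank. I then pushed the stamped crate on its side by its outer end onto the brass line and backed the gripper clear. The job was handed in at about 12.5 s.

**Stamped crate:** in the last scene-camera check its middle was at about (444, 57.5) mm and the line's centre at that x was y ≈ 57.7 mm. The stamp was at y ≈ 58 mm. The top camera read y ≈ 55 mm, which agrees within about 3 mm.

**Other crate:** it lies at about (472, 254) mm, well off the line.

**Everything else:** the jar, mortar, hand stamp, scoop and green crate looked unmoved in the final picture. No check failed, and the contact forces I read were at most about 4 N.

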